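# Gauging porcelain candle holders

### The job

Gauge the two candle holders standing on the ware board nearer the robot with the plug gauge from its wooden stand, the left one (as the robot sees it) first and then the right: lower the held gauge gently into each candle socket until it rests on the socket's floor or stops short, and never force it, for the porcelain chips. Put the gauge back down in its stand and set each of these holders upright, without dropping it, in the felt-lined wooden tray if the gauge went all the way down, or in the red crate if it did not. Leave the two holders waiting on the farther board and everything else alone.

Things in the scene. Friction and masses are not known exactly. Their poses are not given: they have to be found in the camera images.
- holder_a: white porcelain candle holder, 260 g: foot 84 mm across, 10 thick; stem 30; top cup 40 across (z 45-75 mm) with an upright socket 23.6 wide, 30 deep, rim at z 75. Origin: centre of underside, z up. Loose. All four look alike; any may be right (gauge reaches the floor, 30 mm down) or tight (an unseen narrowing stops it 12 mm down). A gauge stopped at the rim is merely off centre.
- holder_b: another such candle holder, alike in looks, size and origin to holder_a; it too may be right or tight. Which two of the four stand on the near board, and where, changes.
- holder_c: another such candle holder, alike in looks, size and origin to holder_a; it too may be right or tight. Which two of the four stand on the near board, and where, changes.
- holder_d: another such candle holder, alike in looks, size and origin to holder_a; it too may be right or tight. Which two of the four stand on the near board, and where, changes.
- throat_a (a point): point on the axis of holder_a's socket, 12 mm below its rim, where a tight socket would stop the gauge.
- throat_b (a point): point on the axis of holder_b's socket, 12 mm below its rim, where a tight socket would stop the gauge.
- throat_c (a point): point on the axis of holder_c's socket, 12 mm below its rim, where a tight socket would stop the gauge.
- throat_d (a point): point on the axis of holder_d's socket, 12 mm below its rim, where a tight socket would stop the gauge.
- gauge: plug gauge, 180 g, upright in its stand: black nylon plug 22 mm across, 45 long, lower edge chamfered 1.5; flange 28 across (z 45-50); aluminium hexagonal handle 18 across flats (z 50-125, green band at its foot). Origin: centre of the plug's lower face, z up. Flats face its y axis and every 60 degrees. Over 40 N chips a holder: meet it at 15 mm/s or less; a rest of 3 to 8 N tells all.
- stand: fixed wooden block 70 x 70 x 45 mm high with the gauge's round hole in its middle, 24 mm across, mouth chamfered by 2 mm, 35 mm deep. Origin: centre of its underside; the gauge's plug end rests 10 mm above it.
- stand_mouth (a point): centre of the stand's hole at its upper face, 45 mm above the bench.
- board: the near ware board (the one nearer the robot), fixed, plywood 130 x 330 x 18 mm, its long side along its y axis (left). Origin: centre of its underside. The two holders to be gauged stand on its top (z = 18 mm), about 80 mm either side of its middle.
- place_left (a point): point on the top of the near board where the left holder (+y side) stands, within about 15 mm at the start.
- place_right (a point): the same for the right holder (-y side).
- wait_1 (a point): point on top of the back board, the one farther from the robot, of the same 18 mm thickness, beyond the work area, where one of the waiting holders stands, within about 10 mm; not to be touched.
- wait_2 (a point): the same for the other waiting holder.
- tray: fixed wooden tray lined with grey felt, for good holders: 250 mm (its x) x 150 mm (its y), 25 mm high, walls and floor 8 mm thick. Origin: centre of its underside. Room for two holders side by side along x. It stands left or right of the near board.
- crate: fixed red plastic crate for tight holders: 250 mm (its x) x 150 mm (its y), 48 mm high, walls and floor 4 mm thick. Origin: centre of its underside. Room for two holders side by side along x. It stands on the other side of the board from the tray.
- glaze_jar: blue glaze jar with a green lid, 60 mm across, 85 mm high; bystander. Origin: centre of its underside.
- bowl: white bowl 116 mm across, 48 mm high; bystander. Origin: centre of its underside.
- cup: blue cup 76 mm across, 80 mm high; bystander. Origin: centre of its underside.
- brush: glaze brush lying on the bench; bystander.
Not all that is in view belongs to the job. Leave any purple look-alike of the holder_b alone.

How it is judged:
By the outcome, as a careful person would: the job done as asked, in the order asked, and still so for the second after the job is handed in, with the robot touching nothing.
It also fails if it takes over 72 s, if anything falls off the work surface, if the arm or the gripper's body presses on something with over 40 N, if the wrist force passes 120 N, or if a joint passes its speed limit or range.

### The arm

A 6-joint arm with a two-finger parallel gripper is mounted at the origin on the work surface. World frame = base frame: x ahead of the robot, y to its left, z up, the work surface at z = 0. Lengths are in m, angles in degrees, forces in N, time in s.
With the tool pointing down it reaches from about 0.4 to 0.825 m from the base axis. Payload 7 kg.
Tool frame: the origin (TCP) lies midway between the tips of the shut fingers; the grasp point (between the pads) lies 19 mm behind it; z points along the fingers, y is the line along which they close (so a half turn about z gives the same grasp; the last joint's range is limited). The gripper opens to 88 mm and grips with 3 to 60 N. Pads are 19 mm wide; open, the fingers measure 130 mm over their backs; the gripper's body (78 mm by 193 mm) begins 47 mm behind the grasp point.
Start: joints at [-46.977, 20.546, 0.682, 0, -70.136, -16.507], TCP at [0.301, -0.604, 0.227] pointing down, gripper open.
Joint ranges: [-176.03, 176.03], [-82.01, 121.73], [-58.28, 71.71], [-173.87, 95.51], [-174.79, -0.11], [-173.66, 173.66]. Speed limits (degrees/s): [136.94, 136.94, 172.46, 180, 180, 180].

### API

Orientations are given as [roll, pitch, yaw] about the fixed x, y, z axes, in that order (R = Rz(yaw) Ry(pitch) Rx(roll)).
In Python, from plant import ctrl, viewer, close_job gives the robot as it stands. The module is installed in compiled form; this text tells all that it offers.
- The arm moves only by the tool step_arm, never from a script. Its argument "moves" is a list that holds one entry, the list of rows, each a list of 5 numbers: the shift along the world's x, y, z in cm, then the turn about the world's z in rad, then the finger opening in cm, from 0 to 8.76. In form: [[[tx, ty, tz, twist, grip], ...]]. A call has 1 to 10 rows; each row shifts and turns the commanded pose from where the row before left it; what a row does not reach is not made up. A row lasts 1/10 s, in which the tool goes at most 50 mm and 8.59 degrees, less where a joint would pass 70% of its speed; a pose out of reach is approached as far as the arm can. A call with a gripper value outside its range is refused whole. The fingers move at their own pace and stop on an object; the grip force is fixed at half the most. Time passes only in rows, so rows that do not move let the fingers close. It gives the time, the measured TCP pose, the force, the opening and the grip force at its end, in the units of the state.
- ctrl.get_obs(): the state, without advancing time (a new reading comes with each control period).
- viewer.snapshot(name): name is "side" or "top" or "wrist"; returns (picture, depth): 420x560x3 uint8, blue, green, red; 420x560 float32, m along the optical axis (not along the pixel's ray), 0 where there is no reading.
- viewer.camera_info(name): a dict with "camera_matrix" (3x3 intrinsics, pixels), "eye" and "orientation" of the camera in the world. Camera axes: x right, y down, z forward; pixel columns grow to the right and rows downward; lengths in m; the calibration is good to about 2 mm. The wrist camera is an equidistant fisheye: a pixel r from the principal point sees the ray r / f radians off the axis. A picture is of the moment at which its call begins: read the wrist's pose just before it. camera_info takes no time and is no camera call; for the wrist camera it gives the pose at the moment of the call.
- close_job(): hands the job in; it is judged then, once.
The state is a dict: "clock": time; "joint_pos": joint angles; "qvel": joint speeds; "tau": joint torques, N m; "tool_pos": TCP position; "orientation": TCP orientation; "force": force on the tool from outside, world axes, zero at the start; "moment": the same for the moment, N m; "opening": finger opening in m; "gripper_force": force on a finger pad.
Only numpy, scipy, OpenCV 4.12 (cv2) and the standard library are available. Lean on these libraries where they do the work, as an engineer would, in place of code of your own. Each camera call takes 0.05 s, during which the arm holds its last target. There are 200 camera calls.

## Working session

There is one attempt and no reset: what is moved stays moved. The work goes in short steps, Python scripts to look and compute and a tool call to move; the robot and the scene stay as the last step left them, time stands still between calls to the robot, and variables do not carry over. Pictures are saved under pics/ and viewed, at most 10 in all, crops included, and the job is handed in when it is done.

Besides the shell and the picture viewer there is one more tool, called after "Emit:" by a JSON object that holds its "op" and its "data", one argument or row to a line. step_arm: Moves the arm, as the interface text tells. Its arguments: {"type":"object","properties":{"moves":{"type":"array","items":{"type":"array","items":{"type":"array","items":{"type":"number"}}}}},"required":["moves"]}

```bash
mkdir -p pics; cat > h.py <<'E'
import numpy as np,cv2
from plant import ctrl,viewer,close_job
from scipy.spatial.transform import Rotation as R
def pose(ci):
    o=np.array(ci["orientation"]); 
    M=o if o.shape==(3,3) else R.from_euler('xyz',o,degrees=True).as_matrix()
    return np.array(ci["eye"]),M
def cloud(name,ci,d):
    K=np.array(ci["camera_matrix"]);e,M=pose(ci)
    v,u=np.mgrid[0:d.shape[0],0:d.shape[1]]
    x=(u-K[0,2])/K[0,0];y=(v-K[1,2])/K[1,1]
    if name=="wrist":
        r=np.hypot(x,y)+1e-9; t=np.tan(np.minimum(r,1.5))/r; x=x*t;y=y*t
    P=np.stack([x*d,y*d,d],-1)@M.T+e
    P[d==0]=np.nan
    return P
def look(name,tag):
    ci=viewer.camera_info(name); im,d=viewer.snapshot(name)
    cv2.imwrite(f"pics/{tag}.png",im); np.save(f"pics/{tag}.npy",d)
    P=cloud(name,ci,d); np.save(f"pics/{tag}_P.npy",P)
    return im,d,P,ci
E
python3 - <<'E'
from h import *
for n in("top","side"):
    im,d,P,ci=look(n,n+"0"); print(ci)
print(ctrl.get_obs())
cv2.imwrite("pics/both.png",cv2.imread("pics/top0.png"))
E
```

```text
{'camera_matrix': array([[437.71461877,   0.        , 278.45101131],
       [  0.        , 437.71461877, 207.37417209],
       [  0.        ,   0.        ,   1.        ]]), 'eye': array([ 0.47724121, -0.06343487,  1.27939792]), 'orientation': array([-177.29401342,   -1.63599082,  -91.70770039])}
{'camera_matrix': array([[381.12483068,   0.        , 275.49524791],
       [  0.        , 381.12483068, 210.19307513],
       [  0.        ,   0.        ,   1.        ]]), 'eye': array([0.48099332, 0.81266146, 0.61539845]), 'orientation': array([-121.61441357,    0.79609073, -176.14062703])}
{'clock': 0.1, 'joint_pos': array([-4.69759618e+01,  2.05844687e+01,  6.40850729e-01, -1.66317464e-02,
       -7.01351721e+01, -1.65081263e+01]), 'qvel': array([ 0.05779834, -0.08277812,  0.16555693,  0.02332916, -0.0744636 ,
       -0.0730158 ]), 'tau': array([-1.34883878e-03, -5.84162271e+01,  2.93753332e+01,  7.01554388e+00,
        1.01957854e-02, -5.87457703e-05]), 'tool_pos': array([ 0.30115376, -0.60363097,  0.22576604]), 'orientation': array([ 1.79920015e+02, -7.39862515e-03, -1.53489745e+02]), 'force': array([-1.20506489,  0.92019875,  0.45125197]), 'moment': array([-0.00033045,  0.00727562, -0.02017931]), 'gripper_force': 0.0, 'opening': 0.08773223220309309}
```

View pics/top0.png

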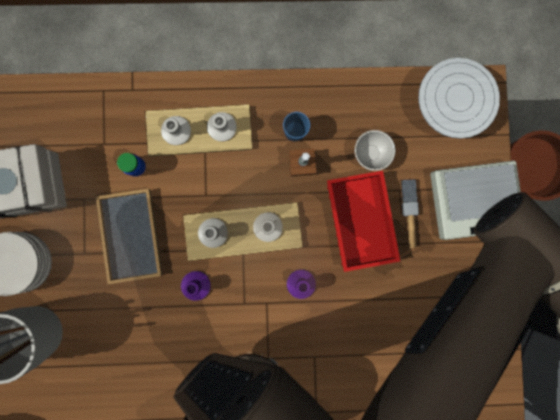

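View pics/side0.png

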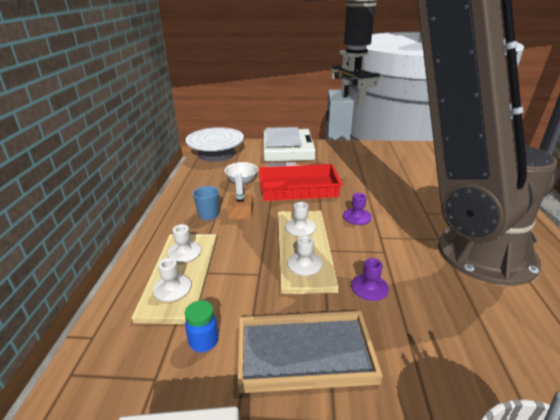

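The top view shows the near board's white holders at px (212,233), left, and (268,227), right. The waiting pair are at (176,129) and (222,124), on the back board, and purple look-alikes are at (195,285) and (301,284). The two white ones on the board nearer the robot (lower in the picture) are the ones meant. The gauge and stand are at (303,160), the tray at (129,237) and the crate at (364,222).

```bash
python3 - <<'E'
from h import *
P=np.load("pics/top0_P.npy");im=cv2.imread("pics/top0.png")
def box(name,u,v,r,zlo,zhi):
    Q=P[v-r:v+r+1,u-r:u+r+1].reshape(-1,3);Q=Q[(Q[:,2]>zlo)&(Q[:,2]<zhi)]
    if len(Q)<4: print(name,len(Q)); return
    (c,w,a)=cv2.minAreaRect((Q[:,:2]*1000).astype(np.float32))
    print(name,len(Q),"mean",Q.mean(0).round(4),"rect",np.round(c,1),np.round(w,1),round(a,1),"zmax",Q[:,2].max().round(4))
for n,u,v in(("L",212,233),("R",268,227)):
    box(n+"rim",u,v,22,.075,.11); box(n+"all",u,v,22,.022,.045)
box("stand",303,160,22,.036,.055); box("gaugetop",303,160,22,.11,.16); box("gaugeflange",303,160,22,.056,.09)
box("tray",129,237,55,.019,.033); box("traywall(felt)",129,237,14,.0,.03)
box("crate",364,222,58,.038,.055); box("cratefloor",364,222,14,.0,.03)
box("board",243,231,64,.012,.024)
S=np.load("pics/side0_P.npy")
def sb(name,u0,u1,v0,v1,zlo,zhi):
    Q=S[v0:v1,u0:u1].reshape(-1,3);Q=Q[(Q[:,2]>zlo)&(Q[:,2]<zhi)]
    (c,w,a)=cv2.minAreaRect((Q[:,:2]*1000).astype(np.float32))
    print(name,len(Q),np.round(c,1),np.round(w,1),round(a,1),"zmax",Q[:,2].max().round(4))
sb("S stand",225,256,170,225,.04,.05);sb("S gauge",225,256,165,225,.06,.16)
ims=cv2.imread("pics/side0.png")
a=cv2.resize(im[110:320,90:430],None,fx=2.3,fy=2.3,interpolation=cv2.INTER_CUBIC);cv2.imwrite("pics/c1.png",a)
E
```

```text
Lrim 122 mean [0.4686 0.088  0.0915] rect [468.5  88. ] [37.8 37.8] 88.9 zmax 0.0982
Lall 538 mean [0.4687 0.0862 0.0287] rect [467.7  90.8] [125.3 125.3] 88.7 zmax 0.0372
Rrim 110 mean [ 0.4809 -0.0679  0.0923] rect [480.  -67.8] [35.3 37.9] 88.3 zmax 0.0993
Rall 572 mean [ 0.4792 -0.0685  0.0284] rect [480.1 -71.1] [123.5 126.1] 88.4 zmax 0.0381
stand 522 mean [ 0.663  -0.1714  0.0453] rect [ 681.  -171.7] [105.8  70.5] 2.5 zmax 0.0549
gaugetop 52 mean [ 0.6622 -0.1718  0.1329] rect [ 662.8 -172.5] [17.6 19.8] 68.3 zmax 0.1412
gaugeflange 53 mean [ 0.6747 -0.1655  0.0673] rect [ 690.7 -163.3] [84.5 23.9] 15.2 zmax 0.0895
tray 875 mean [0.4672 0.3293 0.0245] rect [472.2 286.3] [250.2 238.2] 7.0 zmax 0.0325
traywall(felt) 838 mean [0.4634 0.33   0.0088] rect [463.3 329.8] [82.8 80.5] 88.3 zmax 0.0156
crate 1293 mean [ 0.5078 -0.333   0.0474] rect [ 508.5 -308.9] [312.1 236.3] 4.2 zmax 0.0549
cratefloor 798 mean [ 0.4867 -0.3512  0.0044] rect [ 486.5 -351. ] [84.3 82.3] 88.2 zmax 0.012
board 4144 mean [0.4585 0.0019 0.0178] rect [471.9  -3.4] [357.8 368.9] 88.1 zmax 0.024
S stand 267 [ 684.3 -251.7] [104.7 239.2] 3.4 zmax 0.0494
S gauge 161 [ 663.1 -167.3] [19.2 19.5] 6.8 zmax 0.1339
```

View pics/c1.png

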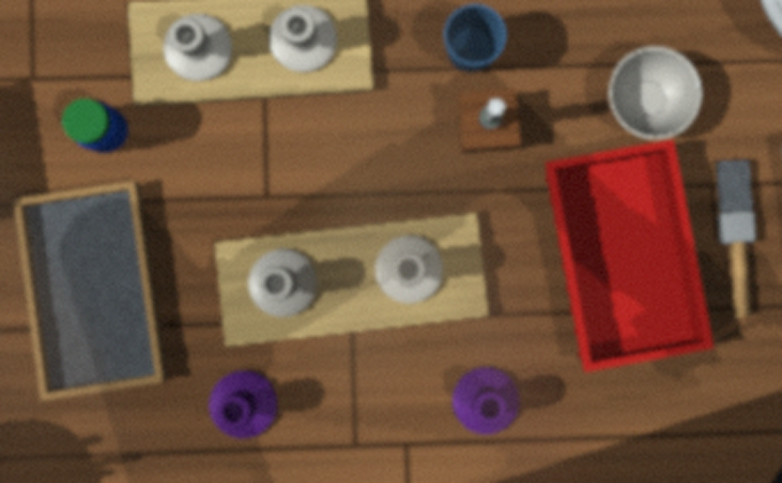

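The crop confirms the targets: two white holders on the near board, with the purple pair below them and the waiting pair above left alone. Next I go to the gauge.

Emit:
{"op": "step_arm", "data": {
  "moves": [
    [[3.0,3.9,0.3,0,8.7],[3.0,3.9,0.3,0,8.7],[3.0,3.9,0.3,0,8.7],[3.0,3.9,0.3,0,8.7],[3.0,3.9,0.3,0,8.7],[3.0,3.9,0.3,0,8.7],[3.0,3.9,0.3,0,8.7],[3.0,3.9,0.3,0,8.7],[3.0,3.9,0.3,0,8.7],[3.0,3.9,0.3,0,8.7]]
  ]
}}

```text
clock: 1.1
tool_pos: [0.6021, -0.212, 0.2565]
orientation: [180.0, -0.0, -153.5]
force: [1.3, -0.6, -0.3]
opening: 0.0871
gripper_force: 0.0
```

Emit:
{"op": "step_arm", "data": {
  "moves": [
    [[3.0,2.1,0,0,8.7],[3.0,2.1,0,0,8.7],[0,0,0,0,8.7],[0,0,0,0,8.7]]
  ]
}}

```text
clock: 1.5
tool_pos: [0.6615, -0.1711, 0.2553]
orientation: [179.9, -0.1, -153.4]
force: [-0.2, -0.6, -0.3]
opening: 0.0871
gripper_force: 0.0
```

```bash
python3 - <<'E'
from h import *
o=ctrl.get_obs();print(o["tool_pos"],o["orientation"],o["joint_pos"])
im,d,P,ci=look("wrist","w1");print(ci)
z=P[...,2]
for lo,hi in((.128,.142),(.04,.05)):
    m=(z>lo)&(z<hi)&(abs(P[...,0]-.6625)<.05)&(abs(P[...,1]+.172)<.05)
    Q=P[m];v,u=np.nonzero(m)
    if len(Q)>5:print(len(Q),Q.mean(0),u.mean(),v.mean(),cv2.minAreaRect((Q[:,:2]*1000).astype(np.float32)))
E
```

```text
[ 0.66151437 -0.17111664  0.25530656] [ 1.79941015e+02 -9.57993306e-02 -1.53408186e+02] [ 1.79134770e+00  2.05541742e+01  4.43514577e+00 -1.38999830e-02
 -7.39926779e+01 -6.51957370e+01]
{'camera_matrix': array([[325.1922621 ,   0.        , 286.49540155],
       [  0.        , 325.1922621 , 208.56402347],
       [  0.        ,   0.        ,   1.        ]]), 'eye': array([ 0.60073774, -0.20122538,  0.41410727]), 'orientation': array([1.65125977e+02, 5.76806176e-03, 1.16683011e+02])}
389 [ 0.66321077 -0.1718308   0.13526077] 284.5012853470437 203.03856041131107 ((663.5416259765625, -171.58876037597656), (20.16027069091797, 17.851041793823242), 35.54967498779297)
2842 [ 0.66048277 -0.17299619  0.04559751] 285.1368754398311 181.68015482054892 ((663.892578125, -171.4759979248047), (70.67389678955078, 70.66629791259766), 3.1835317611694336)
```

View pics/w1.png

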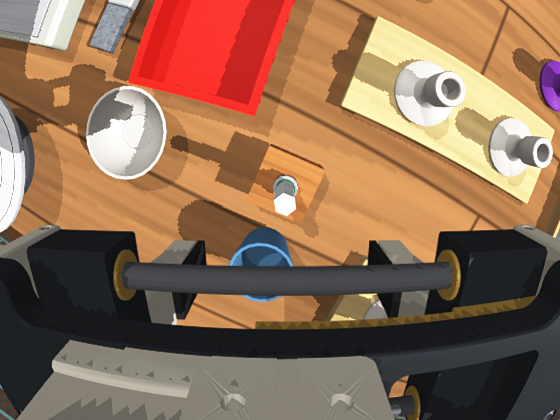

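The wrist view shows the gauge's hex top at px (285,203), with the stand around it. They measure (0.6635, -0.1717) at heights 0.135 and 0.045, as they should. The hex flats face 5.5°, 65.5° and 125.5°, so I turn the tool by +9°.

Emit:
{"op": "step_arm", "data": {
  "moves": [
    [[0.2,-0.06,-1.5,0.08,5],[0,0,-2.5,0.075,5],[0,0,-3,0,5],[0,0,-3,0,5],[0,0,-3,0,5],[0,0,-2,0,5],[0,0,-1.3,0,5],[0,0,-0.5,0,5],[0,0,0,0,5],[0,0,0,0,5]]
  ]
}}

```text
clock: 2.55
tool_pos: [0.664, -0.1729, 0.0899]
orientation: [-179.9, 0.1, -144.6]
force: [0.4, -0.0, 0.7]
opening: 0.05
gripper_force: 0.0
```

Emit:
{"op": "step_arm", "data": {
  "moves": [
    [[0,0,0,0,1.0],[0,0,0,0,1.0],[0,0,0,0,1.0],[0,0,0,0,1.0],[0,0,0,0,1.0],[0,0,0,0,1.0],[0,0,0,0,1.0],[0,0,0,0,1.0]]
  ]
}}

```text
clock: 3.35
tool_pos: [0.6634, -0.1726, 0.0887]
orientation: [-180.0, 0.0, -144.6]
force: [0.7, -0.3, 1.9]
opening: 0.0177
gripper_force: 30.0
```

Emit:
{"op": "step_arm", "data": {
  "moves": [
    [[0,0,1,0,1.0],[0,0,2.5,0,1.0],[0,0,4,0,1.0],[0,0,4,0,1.0],[-0.5,1.0,3.5,0,1.0],[-1.5,3,0,0,1.0],[-2.0,4,0,0,1.0],[-2.2,4.3,0,0,1.0],[-2.2,4.3,0,0,1.0],[-2.2,4.3,0,0,1.0]]
  ]
}}

```text
clock: 4.35
tool_pos: [0.556, 0.0377, 0.239]
orientation: [180.0, 0.0, -144.6]
force: [0.9, 1.2, -0.7]
opening: 0.0181
gripper_force: 30.0
```

Emit:
{"op": "step_arm", "data": {
  "moves": [
    [[-2.2,4.0,0,0,1.0],[-1.5,2.5,0,0,1.0],[-0.7,0.9,0,0,1.0],[0,0,0,0,1.0],[0,0,0,0,1.0],[0,0,0,0,1.0]]
  ]
}}

```text
clock: 4.95
tool_pos: [0.5137, 0.1096, 0.2386]
orientation: [-180.0, -0.0, -144.7]
force: [-0.4, -0.1, -2.4]
opening: 0.0179
gripper_force: 30.0
```

```bash
cat >> h.py <<'E'
def circ(P,zlo,zhi,c,r,show=True):
    "fit ring of radius from annulus points in plane: returns centre by minEnclosingCircle-like lsq over outer hull"
    m=(P[...,2]>zlo)&(P[...,2]<zhi)&(np.hypot(P[...,0]-c[0],P[...,1]-c[1])<r)
    Q=P[m]; v,u=np.nonzero(m)
    if len(Q)<5: print("few",len(Q));return None
    h=cv2.convexHull((Q[:,:2]*1000).astype(np.float32))
    e=cv2.fitEllipse(h) if len(h)>=5 else None
    print(len(Q),"mean",Q.mean(0).round(4),"enc",cv2.minEnclosingCircle(h),"ell",np.round(e[0],2),np.round(e[1],1),"px",u.mean().round(1),v.mean().round(1))
    return Q
E
python3 - <<'E'
from h import *
for k in range(2):
    o=ctrl.get_obs();print(o["tool_pos"],o["orientation"],o["force"])
    im,d,P,ci=look("wrist",f"w2{k}")
    print("rim");circ(P,.088,.099,(.4686,.088),.03);print("foot");circ(P,.0225,.034,(.4686,.088),.06)
    print("Rrim");circ(P,.088,.099,(.481,-.068),.03)
E
```

```text
[0.51374893 0.10959234 0.23856122] [-1.79992905e+02 -1.54619372e-02 -1.44664121e+02] [-0.44812486 -0.10573817 -2.35669054]
rim
886 mean [0.4692 0.0902 0.0932] enc ((469.07464599609375, 90.43785095214844), 20.155330657958984) ell [469.19  90.32] [38.9 40. ] px 297.2 145.5
foot
2783 mean [0.4678 0.0878 0.0297] enc ((469.3016052246094, 90.39974212646484), 42.154685974121094) ell [469.19  90.36] [82.8 83.7] px 294.4 139.6
Rrim
815 mean [ 0.4813 -0.0649  0.0929] enc ((481.7952575683594, -66.36356353759766), 20.372102737426758) ell [481.57 -66.4 ] [39.5 40.3] px 159.4 68.3
[0.51376685 0.10954613 0.23843888] [-1.79994087e+02 -2.29662159e-02 -1.44679091e+02] [ 0.62086064 -0.88990303 -1.55119694]
rim
891 mean [0.4691 0.0901 0.0932] enc ((469.2423095703125, 90.32661437988281), 20.11827278137207) ell [469.13  90.27] [38.9 39.7] px 297.3 145.5
foot
2779 mean [0.4677 0.0878 0.0297] enc ((469.2878723144531, 90.40036010742188), 42.2612419128418) ell [469.18  90.38] [82.8 83.7] px 294.5 139.6
Rrim
818 mean [ 0.4813 -0.065   0.0929] enc ((481.7287902832031, -66.32732391357422), 20.1459903717041) ell [481.64 -66.27] [39.6 39.9] px 159.4 68.3
```

View pics/w20.png

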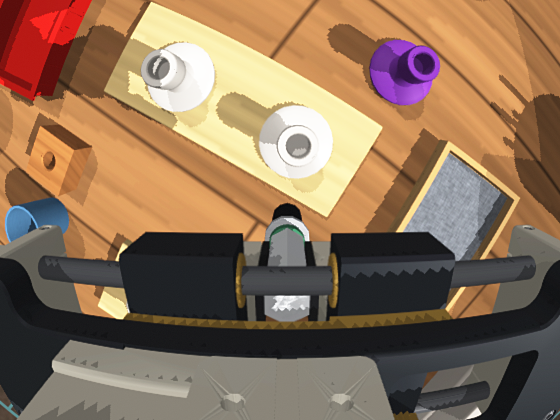

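The wrist view shows the left holder's socket at px (297,145), with rim z 0.093 as expected, and the held plug's tip at (287,212). I now fit the plug's cylinder in the same cloud to get its offset from the TCP.

```bash
python3 - <<'E'
from h import *
from scipy.optimize import least_squares
T=np.array([.51375,.10957,.2385])
for k in range(2):
    P=np.load(f"pics/w2{k}_P.npy")
    for nm,lo,hi,r in(("plug",.163,.203,.011),("plug_lo",.162,.18,.011),("plug_hi",.185,.203,.011),("socketwall?",.15,.158,.011)):
        m=(P[...,2]>lo)&(P[...,2]<hi)&(np.hypot(P[...,0]-T[0],P[...,1]-T[1])<.02)
        Q=P[m]
        if len(Q)<8: print(nm,len(Q));continue
        s=least_squares(lambda c:np.hypot(Q[:,0]-c[0],Q[:,1]-c[1])-r,T[:2],loss="soft_l1",f_scale=.001)
        print(nm,len(Q),"offset mm",((s.x-T[:2])*1000).round(2),"rms",np.sqrt(np.mean(s.fun**2))*1000, "zmin",Q[:,2].min())
    m=(np.hypot(P[...,0]-T[0],P[...,1]-T[1])<.02)&(P[...,2]>.14); print("lowest",np.sort(P[m][:,2])[:5])
E
```

```text
plug 316 offset mm [0.94 0.92] rms 0.20956447650793147 zmin 0.16323875521512968
plug_lo 166 offset mm [0.96 0.95] rms 0.20059187886275917 zmin 0.16258637485233002
plug_hi 106 offset mm [0.91 0.89] rms 0.22159484195329027 zmin 0.18502117340932306
socketwall? 0
lowest [0.16175139 0.16184754 0.16258637 0.16260048 0.16268686]
plug 314 offset mm [0.92 0.86] rms 0.1865741932969846 zmin 0.16330378870699133
plug_lo 163 offset mm [0.94 0.87] rms 0.15566599276468068 zmin 0.1622874089213545
plug_hi 104 offset mm [0.92 0.85] rms 0.2060971979474 zmin 0.1851107759785425
socketwall? 0
lowest [0.16156356 0.1616072  0.16161792 0.1616388  0.16228741]
```

Emit:
{"op": "step_arm", "data": {
  "moves": [
    [[-1.5,-0.7,-0.5,0,1.0],[-2,-0.9,-1,0,1.0],[-1.05,-0.42,-1.5,0,1.0],[0,0,-1.5,0,1.0],[0,0,-1,0,1.0],[0,0,-0.5,0,1.0],[0,0,0,0,1.0],[0,0,0,0,1.0],[0,0,0,0,1.0]]
  ]
}}

```text
clock: 5.95
tool_pos: [0.4683, 0.0904, 0.1791]
orientation: [-180.0, 0.0, -144.6]
force: [1.0, 0.4, -1.0]
opening: 0.0179
gripper_force: 30.0
```

```bash
python3 - <<'E'
from h import *
a=[ctrl.get_obs() for _ in range(1)]
print(a[0]["tool_pos"],a[0]["force"],a[0]["orientation"])
E
```

```text
[0.46834066 0.09040541 0.17906265] [ 0.95635269  0.41264671 -1.00639326] [-1.79988260e+02  4.32242227e-02 -1.44600570e+02]
```

Emit:
{"op": "step_arm", "data": {
  "moves": [
    [[0,-0.08,0,0,1.0],[0,0,0,0,1.0],[0,0,0,0,1.0]]
  ]
}}

```text
clock: 6.25
tool_pos: [0.4679, 0.0894, 0.1787]
orientation: [-180.0, 0.0, -144.6]
force: [-0.1, -1.1, -1.3]
opening: 0.0178
gripper_force: 30.0
```

```bash
cat >> h.py <<'E'
from scipy.optimize import least_squares
def plug(P,T):
    zb=T[2]-.0787
    m=(P[...,2]>zb+.004)&(P[...,2]<zb+.043)&(np.hypot(P[...,0]-T[0],P[...,1]-T[1])<.02)
    Q=P[m]; s=least_squares(lambda c:np.hypot(Q[:,0]-c[0],Q[:,1]-c[1])-.011,T[:2],loss="soft_l1",f_scale=.001)
    print("plug",len(Q),s.x.round(5),"off",(1000*(s.x-T[:2])).round(2)); return s.x
def foot(P,c,zlo=.0225,zhi=.034,r=.042):
    "fit foot outer edge (z about 28 mm) from hull"
    m=(P[...,2]>zlo)&(P[...,2]<zhi)&(np.hypot(P[...,0]-c[0],P[...,1]-c[1])<r+.006); Q=P[m]
    h=cv2.convexHull((Q[:,:2]*1e3).astype(np.float32))[:,0]/1e3
    s=least_squares(lambda q:np.hypot(h[:,0]-q[0],h[:,1]-q[1])-q[2],[*c,r],loss="soft_l1",f_scale=.0005)
    print("foot",len(Q),s.x.round(5)); return s.x[:2]
E
python3 - <<'E'
from h import *
o=ctrl.get_obs();T=np.array(o["tool_pos"]);print(T)
im,d,P,ci=look("wrist","w3")
plug(P,T);foot(P,(.4692,.0903))
P0=np.load("pics/w20_P.npy");foot(P0,(.4692,.0903))
circ(P,.088,.096,(.4692,.0903),.025)
E
```

```text
[0.46787819 0.08944378 0.17874865]
plug 308 [0.46884 0.09039] off [0.96 0.95]
foot 3222 [0.46908 0.09047 0.04184]
foot 2783 [0.46916 0.09037 0.0416 ]
898 mean [0.4628 0.086  0.0932] enc ((468.718017578125, 90.39405059814453), 20.00916290283203) ell [468.69  90.25] [39.4 39.8] px 286.6 204.2
```

Emit:
{"op": "step_arm", "data": {
  "moves": [
    [[0.02,0,-0.14,0,1.0],[0,0,-0.14,0,1.0],[0,0,-0.14,0,1.0],[0,0,-0.14,0,1.0],[0,0,-0.14,0,1.0],[0,0,-0.14,0,1.0],[0,0,-0.1,0,1.0],[0,0,-0.1,0,1.0],[0,0,-0.1,0,1.0],[0,0,-0.1,0,1.0]]
  ]
}}

```text
clock: 7.3
tool_pos: [0.468, 0.0894, 0.1661]
orientation: [180.0, 0.0, -144.6]
force: [0.2, 0.1, -0.8]
opening: 0.018
gripper_force: 30.0
```

Emit:
{"op": "step_arm", "data": {
  "moves": [
    [[0,0,-0.14,0,1.0],[0,0,-0.14,0,1.0],[0,0,-0.14,0,1.0],[0,0,-0.1,0,1.0],[0,0,-0.1,0,1.0],[0,0,-0.05,0,1.0],[0,0,0,0,1.0]]
  ]
}}

```text
clock: 8.0
tool_pos: [0.4681, 0.0894, 0.1597]
orientation: [-180.0, 0.0, -144.6]
force: [-1.0, 0.1, 0.9]
opening: 0.0182
gripper_force: 30.0
```

Emit:
{"op": "step_arm", "data": {
  "moves": [
    [[0,0,-0.06,0,1.0],[0,0,-0.06,0,1.0],[0,0,0,0,1.0]]
  ]
}}

```text
clock: 8.3
tool_pos: [0.4683, 0.0895, 0.1596]
orientation: [-180.0, 0.1, -144.6]
force: [-5.0, 0.5, 12.0]
opening: 0.0177
gripper_force: 30.0
```

The gauge stopped at a plug depth of 12 mm with 12 N, so the left holder is tight and goes in the crate. Now the right one.

Emit:
{"op": "step_arm", "data": {
  "moves": [
    [[0,0,0.3,0,1.0],[0,0,1,0,1.0],[0,0,2.5,0,1.0],[0.7,-1.7,2.5,0,1.0],[1.7,-4,1.6,0,1.0],[1.7,-4,0,0,1.0],[1.2,-3,0,0,1.0],[0.5,-1,0,0,1.0],[0,0,0,0,1.0],[0,0,0,0,1.0]]
  ]
}}

```text
clock: 9.3
tool_pos: [0.5258, -0.0474, 0.2372]
orientation: [180.0, -0.0, -144.6]
force: [-1.3, -0.0, -1.2]
opening: 0.0178
gripper_force: 30.0
```

Emit:
{"op": "step_arm", "data": {
  "moves": [
    [[0,0,0,0,1.0],[0,0,0,0,1.0]]
  ]
}}

```text
clock: 9.5
tool_pos: [0.5258, -0.0467, 0.2375]
orientation: [-180.0, 0.0, -144.5]
force: [0.7, 0.8, -1.2]
opening: 0.018
gripper_force: 30.0
```

```bash
python3 - <<'E'
from h import *
o=ctrl.get_obs();T=np.array(o["tool_pos"]);print(T)
im,d,P,ci=look("wrist","w4")
p=plug(P,T);f=foot(P,(.4816,-.0664));circ(P,.088,.098,(.4816,-.0664),.025)
print("move cm",(f-p)*100)
foot(P,(.4692,.0903)) 
E
```

```text
[ 0.52584217 -0.04671373  0.23745784]
plug 313 [ 0.5268  -0.04574] off [0.96 0.97]
foot 2788 [ 0.4816  -0.06671  0.04165]
891 mean [ 0.4813 -0.0669  0.0932] enc ((481.2870178222656, -66.52935791015625), 20.289152145385742) ell [481.29 -66.82] [39.  39.9] px 296.7 145.1
move cm [-4.52013984 -2.09705937]
foot 1789 [0.46858 0.08974 0.04154]
```

Emit:
{"op": "step_arm", "data": {
  "moves": [
    [[-1.5,-0.7,-0.5,0,1.0],[-2,-0.9,-1,0,1.0],[-1.03,-0.5,-1.5,0,1.0],[0,0,-1.5,0,1.0],[0,0,-0.9,0,1.0],[0,0,-0.5,0,1.0],[0,0,0,0,1.0],[0,0,0,0,1.0],[0,0,0,0,1.0]]
  ]
}}

```text
clock: 10.45
tool_pos: [0.4813, -0.0684, 0.1788]
orientation: [-180.0, 0.0, -144.6]
force: [0.4, 1.3, -2.4]
opening: 0.0182
gripper_force: 30.0
```

```bash
python3 - <<'E'
from h import *
o=ctrl.get_obs();T=np.array(o["tool_pos"]);print(T)
im,d,P,ci=look("wrist","w5")
p=plug(P,T);f=foot(P,(.4816,-.0664));circ(P,.088,.096,(.4816,-.0664),.025)
print("move cm",(f-p)*100)
E
```

```text
[ 0.48126833 -0.06841674  0.17877019]
plug 311 [ 0.48223 -0.0675 ] off [0.97 0.92]
foot 3225 [ 0.48139 -0.06654  0.04188]
908 mean [ 0.4747 -0.0704  0.0932] enc ((481.2078552246094, -66.6876449584961), 20.042905807495117) ell [481.08 -66.71] [39.6 39.7] px 289.2 203.8
move cm [-0.08491173  0.09606432]
```

Emit:
{"op": "step_arm", "data": {
  "moves": [
    [[-0.09,0.09,0,0,1.0],[0,0,0,0,1.0],[0,0,-0.14,0,1.0],[0,0,-0.14,0,1.0],[0,0,-0.1,0,1.0],[0,0,0,0,1.0]]
  ]
}}

```text
clock: 11.1
tool_pos: [0.4797, -0.0677, 0.1742]
orientation: [180.0, -0.0, -144.6]
force: [-0.5, -0.4, -1.3]
opening: 0.0178
gripper_force: 30.0
```

```bash
python3 - <<'E'
from h import *
o=ctrl.get_obs();T=np.array(o["tool_pos"]);print(T)
im,d,P,ci=look("wrist","w6")
p=plug(P,T);f=foot(P,(.4816,-.0664))
print("move cm",(f-p)*100)
E
```

```text
[ 0.47970208 -0.06772418  0.1742223 ]
plug 310 [ 0.48061 -0.06675] off [0.91 0.98]
foot 3314 [ 0.48138 -0.06664  0.04181]
move cm [0.07747679 0.01102936]
```

Emit:
{"op": "step_arm", "data": {
  "moves": [
    [[0.06,0,0,0,1.0],[0,0,0,0,1.0],[0,0,0,0,1.0]]
  ]
}}

```text
clock: 11.45
tool_pos: [0.4805, -0.0677, 0.1745]
orientation: [-180.0, 0.0, -144.6]
force: [-0.6, -1.3, -1.8]
opening: 0.0178
gripper_force: 30.0
```

Emit:
{"op": "step_arm", "data": {
  "moves": [
    [[0,0,-0.14,0,1.0],[0,0,-0.14,0,1.0],[0,0,-0.14,0,1.0],[0,0,-0.14,0,1.0],[0,0,-0.14,0,1.0],[0,0,-0.14,0,1.0],[0,0,-0.14,0,1.0],[0,0,-0.14,0,1.0],[0,0,-0.1,0,1.0],[0,0,-0.1,0,1.0]]
  ]
}}

```text
clock: 12.45
tool_pos: [0.4804, -0.0677, 0.1612]
orientation: [180.0, -0.0, -144.6]
force: [0.3, 0.1, -1.7]
opening: 0.0177
gripper_force: 30.0
```

Emit:
{"op": "step_arm", "data": {
  "moves": [
    [[0,0,-0.08,0,1.0],[0,0,-0.08,0,1.0],[0,0,-0.06,0,1.0],[0,0,-0.06,0,1.0],[0,0,0,0,1.0]]
  ]
}}

```text
clock: 12.95
tool_pos: [0.4804, -0.0677, 0.1584]
orientation: [180.0, -0.0, -144.6]
force: [-0.4, -0.3, -2.2]
opening: 0.018
gripper_force: 30.0
```

Emit:
{"op": "step_arm", "data": {
  "moves": [
    [[0,0,-0.14,0,1.0],[0,0,-0.14,0,1.0],[0,0,-0.14,0,1.0],[0,0,-0.14,0,1.0],[0,0,-0.14,0,1.0],[0,0,-0.14,0,1.0],[0,0,-0.14,0,1.0],[0,0,-0.14,0,1.0],[0,0,-0.14,0,1.0],[0,0,-0.14,0,1.0]]
  ]
}}

```text
clock: 13.95
tool_pos: [0.4804, -0.0677, 0.1444]
orientation: [180.0, 0.0, -144.6]
force: [-1.1, -0.0, -1.8]
opening: 0.0179
gripper_force: 30.0
```

Emit:
{"op": "step_arm", "data": {
  "moves": [
    [[0,0,-0.06,0,1.0],[0,0,-0.06,0,1.0],[0,0,-0.06,0,1.0],[0,0,-0.06,0,1.0],[0,0,-0.06,0,1.0],[0,0,0,0,1.0]]
  ]
}}

```text
clock: 14.55
tool_pos: [0.4805, -0.0677, 0.1417]
orientation: [-180.0, 0.0, -144.6]
force: [-0.8, -0.4, -0.5]
opening: 0.0176
gripper_force: 30.0
```

Emit:
{"op": "step_arm", "data": {
  "moves": [
    [[0,0,-0.05,0,1.0],[0,0,-0.03,0,1.0],[0,0,0,0,1.0]]
  ]
}}

```text
clock: 14.85
tool_pos: [0.4807, -0.0677, 0.1416]
orientation: [-180.0, 0.0, -144.6]
force: [-3.5, 0.8, 8.9]
opening: 0.0173
gripper_force: 30.0
```

It reached the floor, with the plug at 30 mm and 9 N, so the right holder is good and goes in the tray. Now I return the gauge to its stand.

Emit:
{"op": "step_arm", "data": {
  "moves": [
    [[0,0,0.3,0,1.0],[0,0,1,0,1.0],[0,0,2,0,1.0],[0,0,2,0,1.0],[1,-0.4,2,0,1.0],[3,-1.1,0.7,0,1.0],[4.5,-1.7,0,0,1.0],[4.5,-1.7,0,0,1.0],[4.5,-1.7,0,0,1.0],[3.4,-1.3,0,0,1.0]]
  ]
}}

```text
clock: 15.85
tool_pos: [0.6916, -0.1479, 0.2204]
orientation: [-180.0, -0.0, -144.6]
force: [-0.0, 1.0, -2.0]
opening: 0.0181
gripper_force: 30.0
```

Emit:
{"op": "step_arm", "data": {
  "moves": [
    [[1.8,-0.6,0,0,1.0],[0,0,0,0,1.0],[0,0,0,0,1.0],[0,0,0,0,1.0]]
  ]
}}

```text
clock: 16.25
tool_pos: [0.7068, -0.1524, 0.221]
orientation: [180.0, -0.0, -144.6]
force: [0.0, 0.5, -1.3]
opening: 0.0176
gripper_force: 30.0
```

```bash
python3 - <<'E'
from h import *
o=ctrl.get_obs();T=np.array(o["tool_pos"]);print(T)
im,d,P,ci=look("wrist","w7")
p=plug(P,T)
c=(.6637,-.1716)
near=np.hypot(P[...,0]-c[0],P[...,1]-c[1])
m=(abs(P[...,2]-.045)<.004)&(near<.052)
Q=P[m];r=cv2.minAreaRect((Q[:,:2]*1e3).astype(np.float32));print("stand",len(Q),r)
# hole rim: fit to interior gap via depth below top, largest hole in mask
k=m.astype(np.uint8);cs,hi=cv2.findContours(k,cv2.RETR_CCOMP,cv2.CHAIN_APPROX_NONE)
for q,h in zip(cs,hi[0]):
    if h[3]>=0 and len(q)>15:
        X=P[q[:,0,1],q[:,0,0]];X=X[abs(X[:,2]-.045)<.004]
        s=least_squares(lambda a:np.hypot(X[:,0]-a[0],X[:,1]-a[1])-a[2],[*c,.013],loss="soft_l1",f_scale=.001)
        print("hole",len(X),s.x.round(5),"px",q[:,0].mean(0),"move cm",((s.x[:2]-p)*100).round(3))
print("rect move cm",(np.array(r[0])/1e3-p)*100)
E
```

```text
[ 0.70681163 -0.15244046  0.22101308]
plug 312 [ 0.70776 -0.15148] off [0.95 0.96]
stand 4159 ((663.8817749023438, -171.43995666503906), (70.62628936767578, 70.94629669189453), 3.509443521499634)
hole 69 [ 0.66393 -0.17148  0.01261] px [295.66666667 145.11594203] move cm [-4.383 -1.999]
rect move cm [-4.38775524 -1.9956885 ]
```

Emit:
{"op": "step_arm", "data": {
  "moves": [
    [[-1.5,-0.7,-1,0,1.0],[-2,-0.9,-2,0,1.0],[-0.89,-0.4,-2,0,1.0],[0,0,-2,0,1.0],[0,0,-1.2,0,1.0],[0,0,-0.5,0,1.0],[0,0,0,0,1.0],[0,0,0,0,1.0],[0,0,0,0,1.0]]
  ]
}}

```text
clock: 17.2
tool_pos: [0.6642, -0.1726, 0.1347]
orientation: [-179.9, 0.1, -144.6]
force: [0.4, 0.2, -1.8]
opening: 0.0178
gripper_force: 30.0
```

```bash
python3 - <<'E'
from h import *
o=ctrl.get_obs();T=np.array(o["tool_pos"]);print(T, "move cm",(np.array([.6639,-.17147])-T[:2]-.00095)*100)
E
```

```text
[ 0.66421078 -0.17262168  0.13467257] move cm [-0.12607777  0.02016832]
```

Emit:
{"op": "step_arm", "data": {
  "moves": [
    [[-0.06,0.01,0,0,1.0],[0,0,-0.2,0,1.0],[0,0,-0.2,0,1.0],[0,0,0,0,1.0]]
  ]
}}

```text
clock: 17.6
tool_pos: [0.6627, -0.1725, 0.1292]
orientation: [180.0, -0.0, -144.6]
force: [0.4, 0.3, -1.6]
opening: 0.0179
gripper_force: 30.0
```

Emit:
{"op": "step_arm", "data": {
  "moves": [
    [[0.02,0,-0.2,0,1.0],[0,0,-0.3,0,1.0],[0,0,-0.3,0,1.0],[0,0,-0.4,0,1.0],[0,0,-0.4,0,1.0],[0,0,-0.4,0,1.0],[0,0,-0.4,0,1.0],[0,0,-0.4,0,1.0],[0,0,-0.4,0,1.0],[0,0,-0.4,0,1.0]]
  ]
}}

```text
clock: 18.6
tool_pos: [0.6631, -0.1726, 0.0933]
orientation: [180.0, -0.0, -144.6]
force: [-0.2, -1.2, -1.8]
opening: 0.0179
gripper_force: 30.0
```

Emit:
{"op": "step_arm", "data": {
  "moves": [
    [[0,0,-0.2,0,1.0],[0,0,-0.12,0,1.0],[0,0,-0.1,0,1.0],[0,0,0,0,1.0]]
  ]
}}

```text
clock: 19.0
tool_pos: [0.6632, -0.1726, 0.0895]
orientation: [-180.0, 0.0, -144.6]
force: [-0.2, -0.6, -0.2]
opening: 0.0177
gripper_force: 30.0
```

Emit:
{"op": "step_arm", "data": {
  "moves": [
    [[0,0,-0.07,0,1.0],[0,0,-0.05,0,1.0],[0,0,0,0,2.5],[0,0,0,0,5],[0,0,0,0,5],[0,0,0,0,5]]
  ]
}}

```text
clock: 19.6
tool_pos: [0.6632, -0.1726, 0.0883]
orientation: [-180.0, 0.0, -144.6]
force: [0.1, -0.5, 0.5]
opening: 0.0435
gripper_force: 0.0
```

Emit:
{"op": "step_arm", "data": {
  "moves": [
    [[0,0,1,0,5],[0,0,3,0,6],[0,0,3,0,7],[-2,2.5,2,0,7],[-2.5,3.4,0,0,7],[-2.5,3.4,0,0,7],[-2.5,3.4,0,0,7],[-2.5,3.4,0,0,7],[-2.5,3.4,0,0,7],[-2,2.7,0,0,7]]
  ]
}}

```text
clock: 20.6
tool_pos: [0.497, 0.0508, 0.1793]
orientation: [-180.0, 0.1, -144.6]
force: [-0.0, 1.2, -0.5]
opening: 0.07
gripper_force: 0.0
```

Emit:
{"op": "step_arm", "data": {
  "moves": [
    [[0,1.5,0,0,7],[0,0,0,0,7],[0,0,0,0,7]]
  ]
}}

```text
clock: 20.9
tool_pos: [0.4987, 0.0646, 0.1788]
orientation: [-180.0, 0.0, -144.5]
force: [-0.3, -0.3, -0.3]
opening: 0.0701
gripper_force: 0.0
```

```bash
python3 - <<'E'
from h import *
o=ctrl.get_obs();T=np.array(o["tool_pos"]);print(T)
im,d,P,ci=look("wrist","w8")
f=foot(P,(.469,.0904));circ(P,.088,.096,(.469,.0904),.025)
im,d,P,ci=look("top","top1")
hsv=cv2.cvtColor(im,cv2.COLOR_BGR2HSV)
m=((hsv[...,0]<6)|(hsv[...,0]>174))&(hsv[...,1]>190)&(hsv[...,2]>60)&(abs(P[...,2]-.047)<.006)&(abs(P[...,1]+.345)<.13)&(abs(P[...,0]-.487)<.17)
print("crate",m.sum(),cv2.minAreaRect((P[m][:,:2]*1e3).astype(np.float32)))
m=(abs(P[...,2]-.024)<.005)&(abs(P[...,1]-.33)<.11)&(abs(P[...,0]-.463)<.145)
print("tray",m.sum(),cv2.minAreaRect((P[m][:,:2]*1e3).astype(np.float32)))
m=(P[...,2]>.11)&(np.hypot(P[...,0]-.6637,P[...,1]+.1716)<.04);print("gauge",m.sum(),P[m].mean(0) if m.sum() else 0, P[m][:,2].max())
cv2.imwrite("pics/c2.png",np.hstack([im[100:300,80:440]]).repeat(2,0).repeat(2,1))
E
```

```text
[0.49871388 0.06464982 0.17884188]
foot 3230 [0.46895 0.09026 0.0417 ]
1354 mean [0.4685 0.0896 0.0931] enc ((468.58160400390625, 90.39976501464844), 20.404499053955078) ell [468.83  90.34] [39.5 40.2] px 335.0 199.2
crate 961 ((490.7010192871094, -338.95709228515625), (261.00433349609375, 162.96856689453125), 8.479479789733887)
tray 370 ((467.1026306152344, 328.68017578125), (250.42120361328125, 151.95068359375), 7.153470993041992)
gauge 51 [ 0.66234016 -0.17239042  0.13228089] 0.13938554254676028
```

View pics/c2.png

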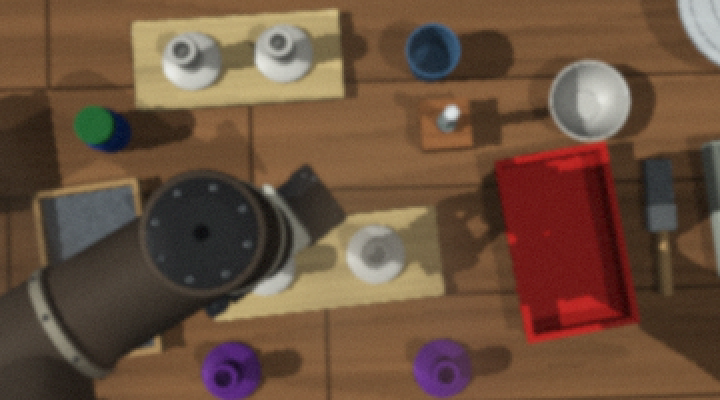

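The top view shows the gauge back in its stand at (450,115) in the crop. The crate and tray are located. Now I grasp the left holder.

Emit:
{"op": "step_arm", "data": {
  "moves": [
    [[-1.5,1.2,-0.5,0,7],[-1.5,1.3,-1.5,0,7],[0,0,-2,0,7],[0,0,-2,0,7],[0,0,-2,0,7],[0,0,-1.7,0,7],[0,0,-1.2,0,7],[0,0,-0.5,0,7],[0,0,0,0,7],[0,0,0,0,7]]
  ]
}}

```text
clock: 22.0
tool_pos: [0.4686, 0.0892, 0.0646]
orientation: [-180.0, 0.0, -144.6]
force: [0.8, 0.4, 0.5]
opening: 0.0698
gripper_force: 0.0
```

Close gradually, to be gentle with the porcelain.

Emit:
{"op": "step_arm", "data": {
  "moves": [
    [[0,0.05,0,0,5.5],[0,0,0,0,5.0],[0,0,0,0,4.5],[0,0,0,0,4.2],[0,0,0,0,4.0],[0,0,0,0,3.7],[0,0,0,0,3.4],[0,0,0,0,3.4],[0,0,0,0,3.4]]
  ]
}}

```text
clock: 22.9
tool_pos: [0.4682, 0.0899, 0.0644]
orientation: [-180.0, 0.0, -144.6]
force: [-0.8, 0.4, 4.0]
opening: 0.0402
gripper_force: 30.0
```

Emit:
{"op": "step_arm", "data": {
  "moves": [
    [[0,0,0.3,0,3.4],[0,0,1,0,3.4],[0,0,2.5,0,3.4],[0,0,3.5,0,3.4],[0,0,3.2,0,3.4],[0.1,-1.5,0,0,3.4],[0.1,-3,0,0,3.4],[0.2,-4,0,0,3.4],[0.2,-4,0,0,3.4],[0.2,-4,0,0,3.4]]
  ]
}}

```text
clock: 23.9
tool_pos: [0.4753, -0.0766, 0.1692]
orientation: [180.0, -0.0, -144.6]
force: [0.6, 1.5, -3.2]
opening: 0.0405
gripper_force: 30.0
```

Emit:
{"op": "step_arm", "data": {
  "moves": [
    [[0.2,-4,0,0,3.4],[0.2,-4,0,0,3.4],[0.2,-4,0,0,3.4],[0.2,-4,0,0,3.4],[0.2,-4,0,0,3.4],[0.3,-3.5,0,0,3.4],[0.3,-2,0,0,3.4],[0,-0.9,0,0,3.4],[0,0,0,0,3.4],[0,0,0,0,3.4]]
  ]
}}

```text
clock: 24.9
tool_pos: [0.4916, -0.3385, 0.1689]
orientation: [179.9, -0.0, -144.6]
force: [-0.8, 1.3, -3.2]
opening: 0.0402
gripper_force: 30.0
```

```bash
python3 - <<'E'
from h import *
o=ctrl.get_obs();T=np.array(o["tool_pos"]);print(T,o["opening"])
im,d,P,ci=look("wrist","w9")
Pz=P[...,2]
m=(abs(Pz-.047)<.006)&(abs(P[...,1]+.339)<.11)&(abs(P[...,0]-.49)<.16)&(im[...,2]>60)&(im[...,1]<60)
print(m.sum(),cv2.minAreaRect((P[m][:,:2]*1e3).astype(np.float32)))
E
```

```text
[ 0.4915752  -0.33852298  0.1689257 ] 0.04024013446090113
4560 ((490.90643310546875, -337.6968994140625), (261.1719055175781, 161.62313842773438), 8.877880096435547)
```

View pics/w9.png

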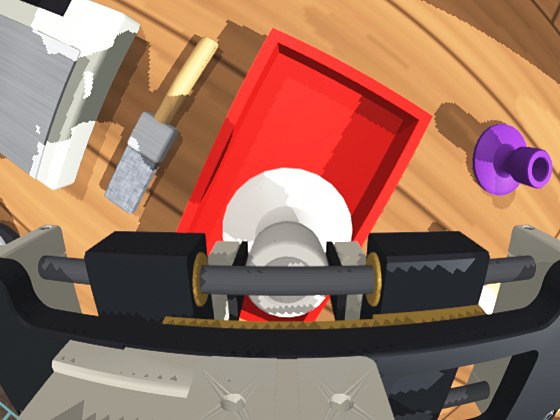

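The wrist view shows the holder at px (287,215), centred over the empty crate. I lower it.

Emit:
{"op": "step_arm", "data": {
  "moves": [
    [[0,0,-1,0,3.4],[0,0,-2.5,0,3.4],[0,0,-2.5,0,3.4],[0,0,-2.5,0,3.4],[0,0,-1.5,0,3.4],[0,0,-0.8,0,3.4],[0,0,-0.4,0,3.4],[0,0,-0.2,0,3.4],[0,0,0,0,3.4],[0,0,0,0,3.4]]
  ]
}}

```text
clock: 25.95
tool_pos: [0.4926, -0.3392, 0.0561]
orientation: [-179.9, 0.0, -144.6]
force: [0.3, -0.1, -3.4]
opening: 0.0404
gripper_force: 30.0
```

Emit:
{"op": "step_arm", "data": {
  "moves": [
    [[0,0,-0.1,0,3.4],[0,0,-0.1,0,3.4],[0,0,-0.1,0,3.4],[0,0,0,0,3.4]]
  ]
}}

```text
clock: 26.35
tool_pos: [0.492, -0.3391, 0.0521]
orientation: [180.0, -0.0, -144.6]
force: [-0.4, -0.1, -3.6]
opening: 0.0403
gripper_force: 30.0
```

Emit:
{"op": "step_arm", "data": {
  "moves": [
    [[0,0,-0.08,0,3.4],[0,0,-0.06,0,3.4],[0,0,-0.04,0,3.4],[0,0,0,0,3.4]]
  ]
}}

```text
clock: 26.75
tool_pos: [0.4921, -0.3391, 0.0505]
orientation: [180.0, -0.0, -144.6]
force: [-1.2, -0.1, -2.2]
opening: 0.0403
gripper_force: 30.0
```

Emit:
{"op": "step_arm", "data": {
  "moves": [
    [[0,0,-0.04,0,3.4],[0,0,0,0,3.4],[0,0,0,0,4.2],[0,0,0,0,5],[0,0,0,0,6],[0,0,0,0,6]]
  ]
}}

```text
clock: 27.35
tool_pos: [0.4923, -0.3392, 0.0501]
orientation: [-180.0, 0.0, -144.6]
force: [0.7, 0.3, -0.4]
opening: 0.0578
gripper_force: 0.0
```

Emit:
{"op": "step_arm", "data": {
  "moves": [
    [[0,0,0.5,0,6.5],[0,0,2,0,7],[0,0,3,0,7],[0,0,3.5,0,7],[0,1.5,3,0,7],[0,4,0,0,7],[0,4.5,0,0,7],[0,4.5,0,0,7],[0,4.5,0,0,7],[0.5,3,0,0,7]]
  ]
}}

```text
clock: 28.35
tool_pos: [0.4966, -0.1169, 0.1708]
orientation: [-180.0, 0.1, -144.6]
force: [-0.5, 0.4, 0.2]
opening: 0.0701
gripper_force: 0.0
```

Emit:
{"op": "step_arm", "data": {
  "moves": [
    [[0.5,2,0,0,7],[0,0,0,0,7],[0,0,0,0,7],[0,0,0,0,7]]
  ]
}}

```text
clock: 28.75
tool_pos: [0.502, -0.0996, 0.1702]
orientation: [-180.0, -0.0, -144.6]
force: [0.5, 0.1, 0.1]
opening: 0.0695
gripper_force: 0.0
```

```bash
python3 - <<'E'
from h import *
o=ctrl.get_obs();T=np.array(o["tool_pos"]);print(T)
im,d,P,ci=look("wrist","w10")
f=foot(P,(.4814,-.0667));circ(P,.088,.096,(.4814,-.0667),.025)
print("move cm",(f-T[:2]-.0005)*100)
im,d,P,ci=look("top","top2")
print("in crate: rim z~.079"); circ(P,.07,.09,(.4925,-.339),.03)
E
```

```text
[ 0.50196587 -0.09959393  0.17016436]
foot 3310 [ 0.48092 -0.06691  0.04164]
1430 mean [ 0.4802 -0.0676  0.093 ] enc ((480.5986328125, -66.52740478515625), 20.349571228027344) ell [480.71 -66.58] [39.7 40.4] px 337.1 215.8
move cm [-2.15485987  3.21796382]
in crate: rim z~.079
116 mean [ 0.4924 -0.3381  0.0784] enc ((492.6897888183594, -339.4368896484375), 20.514989852905273) ell [ 492.64 -339.11] [38.4 40.2] px 365.3 219.6
```

Holder upright in the crate. Now the right holder: move -2.15, +3.2, and z by -10.5.

Emit:
{"op": "step_arm", "data": {
  "moves": [
    [[-1.1,1.6,-0.5,0,7],[-1.05,1.6,-1.5,0,7],[0,0,-2,0,7],[0,0,-2,0,7],[0,0,-2,0,7],[0,0,-1.3,0,7],[0,0,-0.8,0,7],[0,0,-0.4,0,7],[0,0,0,0,7],[0,0,0,0,7]]
  ]
}}

```text
clock: 29.85
tool_pos: [0.481, -0.0672, 0.0656]
orientation: [-180.0, 0.0, -144.6]
force: [-0.5, 1.1, -0.2]
opening: 0.0701
gripper_force: 0.0
```

Emit:
{"op": "step_arm", "data": {
  "moves": [
    [[0,0,0,0,5.5],[0,0,0,0,5.0],[0,0,0,0,4.5],[0,0,0,0,4.2],[0,0,0,0,4.0],[0,0,0,0,3.7],[0,0,0,0,3.4],[0,0,0,0,3.4],[0,0,0,0,3.4]]
  ]
}}

```text
clock: 30.75
tool_pos: [0.4807, -0.0671, 0.0651]
orientation: [-180.0, 0.0, -144.6]
force: [-0.7, 0.3, 2.0]
opening: 0.0403
gripper_force: 30.0
```

Emit:
{"op": "step_arm", "data": {
  "moves": [
    [[0,0,0.3,0,3.4],[0,0,1,0,3.4],[0,0,2.5,0,3.4],[0,0,3.5,0,3.4],[0,0,2.7,0,3.4],[0,1.5,0,0,3.4],[0,3,0,0,3.4],[-0.1,4,0,0,3.4],[-0.1,4,0,0,3.4],[-0.2,4,0,0,3.4]]
  ]
}}

```text
clock: 31.75
tool_pos: [0.4763, 0.0992, 0.1658]
orientation: [180.0, 0.0, -144.6]
force: [0.7, -0.3, -2.9]
opening: 0.0403
gripper_force: 30.0
```

Emit:
{"op": "step_arm", "data": {
  "moves": [
    [[-0.2,4,0,0,3.4],[-0.2,4,0,0,3.4],[-0.2,4,0,0,3.4],[-0.2,4,0,0,3.4],[-0.1,3.5,0,0,3.4],[-0.1,2,0,0,3.4],[-0.1,1.2,0,0,3.4],[-0.1,0.4,0,0,3.4],[0,0,0,0,3.4],[0,0,0,0,3.4]]
  ]
}}

```text
clock: 32.75
tool_pos: [0.4646, 0.3277, 0.1651]
orientation: [-180.0, -0.0, -144.7]
force: [-0.1, -0.5, -2.8]
opening: 0.0405
gripper_force: 30.0
```

```bash
python3 - <<'E'
from h import *
o=ctrl.get_obs();T=np.array(o["tool_pos"]);print(T,o["opening"],o["joint_pos"])
im,d,P,ci=look("wrist","w11")
m=(abs(P[...,2]-.024)<.004)&(abs(P[...,1]-.33)<.1)&(abs(P[...,0]-.467)<.145)
print(m.sum(),cv2.minAreaRect((P[m][:,:2]*1e3).astype(np.float32)))
m=(abs(P[...,2]-.009)<.008)&(abs(P[...,1]-.33)<.05)&(abs(P[...,0]-.44)<.08);print("felt z",np.median(P[m][:,2]))
E
```

```text
[0.46458662 0.32772541 0.16513519] 0.04049112062443198 [ 5.49123038e+01  1.33864875e+01 -1.79157804e+01 -4.87285714e-03
 -5.87225268e+01 -1.09560865e+02]
4772 ((467.3163146972656, 330.18255615234375), (250.96762084960938, 151.02716064453125), 7.191433429718018)
felt z 0.009644631710352236
```

View pics/w11.png

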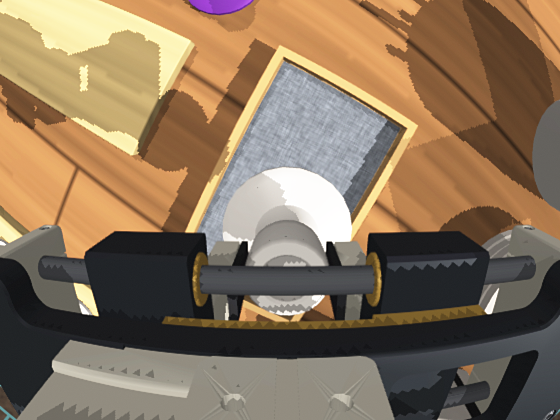

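The wrist view shows the holder at px (287,215), centred over the empty tray. I lower it.

Emit:
{"op": "step_arm", "data": {
  "moves": [
    [[0.1,0.1,-1,0,3.4],[0.1,0.1,-2.5,0,3.4],[0,0,-2.5,0,3.4],[0,0,-2.2,0,3.4],[0,0,-1.2,0,3.4],[0,0,-0.6,0,3.4],[0,0,-0.3,0,3.4],[0,0,0,0,3.4],[0,0,0,0,3.4]]
  ]
}}

```text
clock: 33.7
tool_pos: [0.4671, 0.3314, 0.0629]
orientation: [180.0, 0.1, -144.6]
force: [-0.3, 1.1, -2.0]
opening: 0.0401
gripper_force: 30.0
```

Emit:
{"op": "step_arm", "data": {
  "moves": [
    [[0,0,-0.1,0,3.4],[0,0,-0.1,0,3.4],[0,0,-0.1,0,3.4],[0,0,0,0,3.4]]
  ]
}}

```text
clock: 34.1
tool_pos: [0.4666, 0.3309, 0.059]
orientation: [180.0, -0.0, -144.6]
force: [0.4, -0.8, -3.2]
opening: 0.0398
gripper_force: 30.0
```

Emit:
{"op": "step_arm", "data": {
  "moves": [
    [[0,0,-0.1,0,3.4],[0,0,-0.06,0,3.4],[0,0,-0.05,0,3.4],[0,0,0,0,3.4]]
  ]
}}

```text
clock: 34.5
tool_pos: [0.4666, 0.3308, 0.0568]
orientation: [-180.0, -0.0, -144.6]
force: [-0.5, 0.6, -2.6]
opening: 0.0397
gripper_force: 30.0
```

Emit:
{"op": "step_arm", "data": {
  "moves": [
    [[0,0,-0.05,0,3.4],[0,0,-0.04,0,3.4],[0,0,0,0,3.4]]
  ]
}}

```text
clock: 34.8
tool_pos: [0.4666, 0.3309, 0.056]
orientation: [180.0, -0.0, -144.6]
force: [-0.2, -0.1, -3.2]
opening: 0.0405
gripper_force: 30.0
```

Emit:
{"op": "step_arm", "data": {
  "moves": [
    [[0,0,-0.05,0,3.4],[0,0,-0.04,0,3.4],[0,0,0,0,3.4]]
  ]
}}

```text
clock: 35.1
tool_pos: [0.4666, 0.3309, 0.0552]
orientation: [-180.0, -0.0, -144.6]
force: [0.3, -0.2, -1.2]
opening: 0.0405
gripper_force: 30.0
```

Emit:
{"op": "step_arm", "data": {
  "moves": [
    [[0,0,-0.04,0,3.4],[0,0,0,0,3.4]]
  ]
}}

```text
clock: 35.3
tool_pos: [0.4666, 0.3309, 0.0552]
orientation: [-180.0, 0.0, -144.6]
force: [-2.6, -1.4, 3.5]
opening: 0.0402
gripper_force: 30.0
```

Resting on the floor. Release and retreat.

Emit:
{"op": "step_arm", "data": {
  "moves": [
    [[0,0,0,0,4.2],[0,0,0,0,5],[0,0,0,0,6],[0,0,0,0,6.5],[0,0,0.5,0,7],[0,0,2,0,7],[0,0,3.5,0,7],[0,0,4,0,7],[0,0,4,0,7],[0,0,2,0,7]]
  ]
}}

```text
clock: 36.3
tool_pos: [0.4677, 0.3318, 0.2192]
orientation: [180.0, 0.3, -144.6]
force: [0.2, 0.6, -0.1]
opening: 0.0703
gripper_force: 0.0
```

Emit:
{"op": "step_arm", "data": {
  "moves": [
    [[0,-3,0,0,7],[0,-4,0,0,7],[0,-4,0,0,7],[0,-4,0,0,7],[0,-4,0,0,7],[0,-4,0,0,7],[0,-3,0,0,7],[0,0,0,0,7],[0,0,0,0,7]]
  ]
}}

```text
clock: 37.2
tool_pos: [0.4667, 0.0704, 0.2153]
orientation: [-180.0, 0.1, -144.7]
force: [0.1, 0.3, 0.6]
opening: 0.0701
gripper_force: 0.0
```

```bash
python3 - <<'E'
from h import *
im,d,P,ci=look("top","top3")
circ(P,.07,.095,(.4666,.331),.03); circ(P,.07,.09,(.4925,-.339),.03)
m=(P[...,2]>.11)&(np.hypot(P[...,0]-.6637,P[...,1]+.1716)<.04);print("gauge",P[m].mean(0),P[m][:,2].max())
look("side","side3")
E
```

```text
108 mean [0.4703 0.3311 0.0808] enc ((466.1020202636719, 329.1665344238281), 20.598217010498047) ell [468.28 330.49] [34.2 42.1] px 120.2 235.0
116 mean [ 0.4923 -0.3386  0.0783] enc ((491.9112854003906, -339.38140869140625), 20.262622833251953) ell [ 492.46 -339.42] [38.9 39.9] px 365.5 219.6
gauge [ 0.66248992 -0.17222777  0.1323721 ] 0.13924922617943847
```

View pics/side3.png

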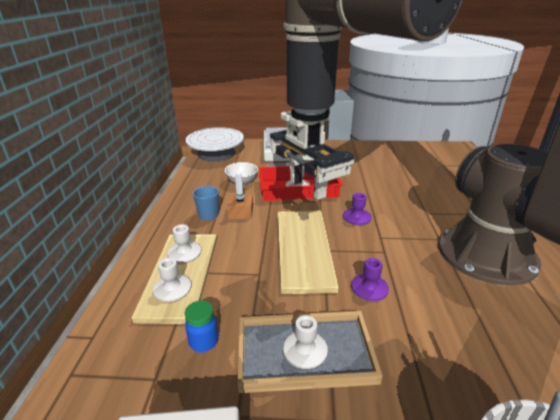

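The side view shows one holder upright in the tray at (305,340), the gauge in its stand at (240,190), and the waiting pair and purple ones untouched. The top-view depth puts the other holder upright in the crate.

```bash
python3 -c "
from plant import close_job
print(close_job())"
```

```text
the job is handed in; nothing more can be done
None
```

The job is handed in at about 37 s: the left holder was tight (gauge stopped 12 mm down, 12 N) and stands in the red crate, the right one was good (gauge reached the 30 mm floor, 9 N) and stands in the felt tray, both upright, with the gauge back in its stand.

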